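# Feel out the soft vibration mounts

## Task

Four rubber-and-steel vibration mounts stand in the wooden rack; they look alike, but the rubber of two of them has gone soft. Feel which by squeezing the mounts gently between the fingers, plate to plate (about 20 N, never over 60 N), then put the two soft ones in the grey steel parts box and leave the two firm ones standing in their places in the rack. Do not disturb the tins and the tub of screws nearby.

Things in the scene. Friction and masses are not known exactly. Their poses are not given: they have to be found in the camera images.
- rack: the wooden rack, fixed to the bench: a board 100 x 330 x 12 mm with a batten 12 mm wide and 6 mm high along its middle, over which the mounts stand in a row, 80 mm apart. Origin under its centre, on the bench; its y axis runs along the row, x across it, z up.
- place_1 (a point): start place 1 in the rack: the point half-way up the mount that stands there (within 3 mm each way, turned within 0.05 rad). Its x axis runs level through the mount from plate to plate, across the rack; z is up. Every mount: rubber 24 mm thick, 36 mm long, between two upright steel plates 44 x 44 x 5 mm; 46 mm over the plates, 44 mm high, 0.09 to 0.15 kg.
- place_2 (a point): start place 2 in the rack: the point half-way up the mount that stands there (within 3 mm each way, turned within 0.05 rad). Its x axis runs level through the mount from plate to plate, across the rack; z is up. Squeezed with 20 N, a firm mount gives 1 to 2 mm (to about 44.5 mm wide); a soft one gives 8 to 10 mm (to about 37 mm) and springs back when let go.
- place_3 (a point): start place 3 in the rack: the point half-way up the mount that stands there (within 3 mm each way, turned within 0.05 rad). Its x axis runs level through the mount from plate to plate, across the rack; z is up.
- place_4 (a point): start place 4 in the rack: the point half-way up the mount that stands there (within 3 mm each way, turned within 0.05 rad). Its x axis runs level through the mount from plate to plate, across the rack; z is up.
- parts_box: the open grey pressed-steel parts box, fixed on the bench: 101 (its x) x 140 (its y) x 85 mm high, walls and floor 2 mm. Origin: centre of its underside; z up.
- box_mouth (a point): centre of the parts box's open top, at the height of the rim (85 mm above the bench); axes as the box's. Mounts may be let go at the rim and fall in.
- wax_tin: low round tin, 71 mm across, 28 mm high, beyond the work; to be left alone. Origin under its centre.
- screw_tub: low clear tub half full of screws, 77 x 130 x 50 mm, beyond the work to the left; to be left alone. Origin under its centre.
- hinged_tin: small square tin with a lid, 57 x 60 x 60 mm, on the near side of the bench, to the right; to be left alone. Origin under its centre.
Not all that is in view belongs to the job. Of the things like the parts_box, leave any that is yellow; of the rest the larger one is meant.

How it is judged:
By the outcome, as a careful person would: the job done as asked, in the order asked, and still so for the second after the job is handed in, with the robot touching nothing.
It also fails if it takes over 61 s, if anything falls off the work surface, if the arm or the gripper's body presses on something with over 40 N, if the wrist force passes 120 N, or if a joint passes its speed limit or range.

## Robot

A 7-joint arm with a two-finger parallel gripper is mounted at the origin on a cart in front of the work surface, level with it; the furniture and walls round the work are solid. World frame = base frame: x ahead of the robot, y to its left, z up, the work surface at z = 0. Lengths are in mm, angles in rad, forces in N, time in s.
With the tool pointing down it reaches from about 425 to 825 mm from the base axis. Payload 3.6 kg.
Tool frame: the origin (TCP) lies midway between the tips of the shut fingers; the grasp point (between the pads) lies 19 mm behind it (ctrl.grip_point_offset is the distance from the TCP to the grasp point, in mm); z points along the fingers, x is the direction in which the jaws open and shut, and the axes are right-handed (so a half turn about z gives the same grasp; the last joint's range is limited). The gripper opens to 93 mm and grips with 3 to 60 N. Pads are 15 mm wide; open, the fingers measure 128 mm over their backs; the gripper's body (75 mm by 188 mm) begins 65 mm behind the grasp point.
Start: joints at [-1.302, 0.615, -0.013, 1.423, 0.008, 1.103, -0.04], TCP at [189.445, 621.75, 218.64] pointing down, gripper open.
Joint ranges: [-3.12, 3.12], [-0.3, 2.06], [-1.34, 1.32], [0.26, 2.42], [-1.36, 4.5], [0.01, 1.98], [-2.84, 2.84]. Speed limits (rad/s): [2.79, 2.79, 3.14, 3.14, 3.14, 3.14, 3.14].

## Interface

Orientations are given as a unit quaternion [w, x, y, z].
In Python, from plant import status, viewer, ctrl gives the robot as it stands.
- The arm moves only by the tool play_rows, never from a script. Its argument "steps" is one flat list of numbers, 7 for each row, row after row: the turn, a rotation vector about the world's x, y, z in degrees, then the shift along the world's x, y, z in m, then the gripper command: -1 is fully open, 1 is shut, values between are in proportion. A call has exactly 10 rows; each row shifts and turns the pose as measured when the row begins; what a row does not reach is not made up. A row lasts 1/10 s, in which the tool goes at most 50 mm and 8.59 degrees, less where a joint would pass 70% of its speed; a pose out of reach is approached as far as the arm can. A call is refused whole if a number of a shift passes 0.05 or a number of a turn 8.59, either way. A call with a gripper value outside its range is refused whole. The fingers move at their own pace and stop on an object; "grip_force" is the grip in N (left out, the last holds). Time passes only in rows, so rows that do not move let the fingers close, or fill a call up. It gives the time, the measured TCP pose, the force and the opening at its end, in the units of the state.
- status.sense(): the state, without advancing time (a new reading comes with each control period).
- viewer.grab_frame(name): name is "scene" or "side" or "wrist"; returns a dict with "image" (400x640x3 uint8, blue, green, red), "range_z" (400x640 float32, mm along the optical axis (not along the pixel's ray), 0 where there is no reading), "K" (3x3 intrinsics, pixels), "R" (3x3) and "t" (3): a world point X has camera coordinates R X + t. Camera axes: x right, y down, z forward; pixel columns grow to the right and rows downward; lengths in mm; the calibration is good to about 2 mm. A picture is of the moment at which its call begins.
- ctrl.hand_in(): hands the job in, once; it reports no verdict.
The state is a dict: "clock": time; "qpos": joint angles; "qvel": joint speeds; "effort": joint torques, N m; "ee_pos": TCP position; "ee_rot": TCP orientation; "contact_force": force on the tool from outside, world axes, zero at the start; "ft_torque": the same for the moment, N m; "finger_gap": finger opening in mm.
Only numpy, scipy, OpenCV 4.12 (cv2) and the standard library are available. Lean on these libraries where they do the work, as an engineer would, in place of code of your own. Each camera call takes 0.05 s, during which the arm holds its last target.

## Working session

There is one attempt and no reset: what is moved stays moved. The work goes in short steps, Python scripts to look and compute and a tool call to move; the robot and the scene stay as the last step left them, time stands still between calls to the robot, and variables do not carry over. Pictures are saved under pics/ and viewed, and the job is handed in when it is done.

Besides the shell and the picture viewer there is one more tool, called after "Call:" as name(argument=value, ...) on one line, values as JSON. play_rows: Moves the arm, as the interface text tells. Its arguments: {"type":"object","properties":{"steps":{"type":"array"},"grip_force":{"type":"number"}},"required":["steps"]}

```bash
ls; mkdir -p pics; python3 - <<'E'
from plant import status, viewer, ctrl
import cv2, numpy as np, pickle
s=status.sense(); print(s)
d={}
for n in ["scene","side","wrist"]:
    f=viewer.grab_frame(n); d[n]=f; cv2.imwrite(f"pics/a_{n}.png",f["image"]); print(n,f["K"].tolist(),f["R"].round(3).tolist(),f["t"].round(1).tolist())
pickle.dump(d,open("f0.pkl","wb"))
print(ctrl.grip_point_offset)
E
```

```text
pics
{'clock': 0.0, 'qpos': array([-1.30148694,  0.61589455, -0.01264071,  1.4249164 ,  0.00813349,
        1.1033888 , -0.0404038 ]), 'qvel': array([ 6.55172619e-04, -1.88719063e-03,  1.29081235e-04,  5.08102853e-04,
        1.02439760e-03,  7.56551038e-04,  5.44773586e-05]), 'effort': array([-2.04454877e-04, -4.58937442e+01,  2.09444258e-01, -1.65747768e+01,
       -6.09777938e-02,  2.02888175e-02,  2.19820759e-04]), 'ee_pos': array([189.23876007, 621.00581336, 217.49133263]), 'ee_rot': array([ 7.81812803e-04,  8.03560346e-01,  5.95221922e-01, -1.01120476e-03]), 'contact_force': array([-0.57042468,  0.3090588 , -0.06027609]), 'ft_torque': array([-0.02593922, -0.04212304,  0.01560469]), 'finger_gap': 92.84042964188498}
scene [[432.65228247741686, 0.0, 321.81896265549796], [0.0, 432.65228247741686, 199.66459514899324], [0.0, 0.0, 1.0]] [[-0.665, -0.747, -0.004], [-0.402, 0.361, -0.841], [0.63, -0.558, -0.54]] [379.1, 283.3, 1329.2]
side [[469.519313947641, 0.0, 327.93827521191133], [0.0, 469.519313947641, 202.58476824558352], [0.0, 0.0, 1.0]] [[-0.408, -0.913, -0.008], [-0.793, 0.358, -0.493], [0.453, -0.195, -0.87]] [251.6, 484.1, 1453.8]
wrist [[278.9397087004224, 0.0, 317.40630308883345], [0.0, 278.9397087004224, 200.30547186013555], [0.0, 0.0, 1.0]] [[0.292, 0.957, -0.002], [0.918, -0.279, 0.282], [0.269, -0.084, -0.959]] [-648.7, -32.5, 391.8]
18.8
```

View pics/a_scene.png

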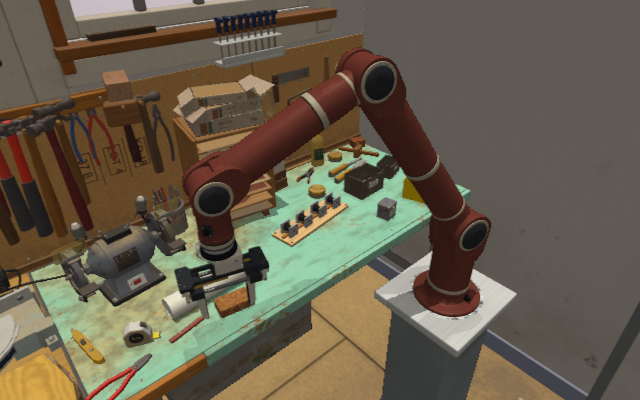

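View pics/a_side.png

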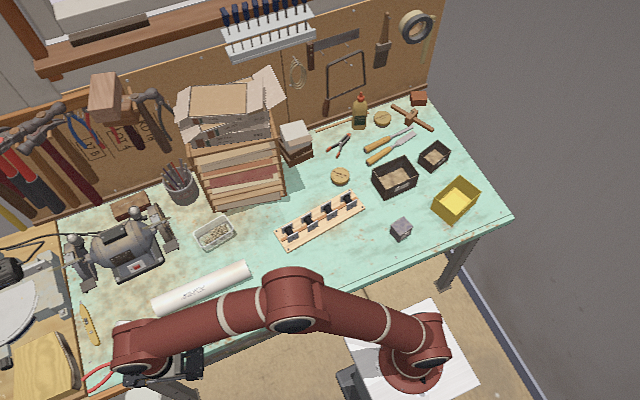

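View pics/a_wrist.png

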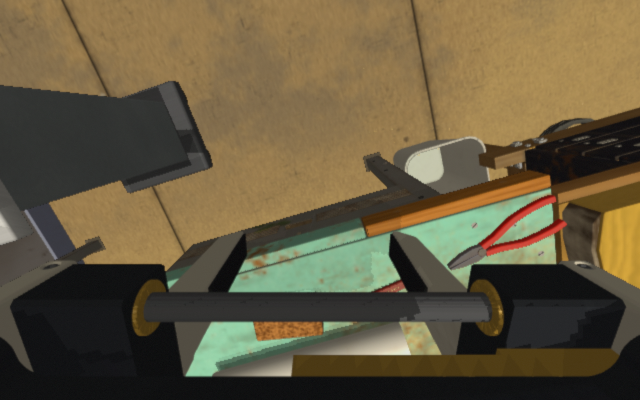

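The side view shows the rack with four mounts at about (320,222), the larger dark box at (395,177), a smaller one at (433,156) and a yellow one at (455,200). The hinged tin is at (401,229), the wax tin at (340,176) and the tub at (215,233).

```bash
cat > h.py <<'E'
import numpy as np, cv2, pickle
def cloud(f):
    z=f["range_z"]; v,u=np.mgrid[0:z.shape[0],0:z.shape[1]]
    K=f["K"]; c=np.stack([(u-K[0,2])/K[0,0]*z,(v-K[1,2])/K[1,1]*z,z],-1)
    P=(c-f["t"])@f["R"]; P[z<=0]=np.nan
    return P
def ray(f,uv,h):
    uv=np.atleast_2d(uv).astype(float);K=f["K"]
    d=np.c_[(uv[:,0]-K[0,2])/K[0,0],(uv[:,1]-K[1,2])/K[1,1],np.ones(len(uv))]@f["R"]
    o=-f["R"].T@f["t"]; return o+d*((h-o[2])/d[:,2])[:,None]
def proj(f,X):
    c=np.atleast_2d(X)@f["R"].T+f["t"]; p=c@f["K"].T; return p[:,:2]/p[:,2:]
E
python3 - <<'E'
from h import *
d=pickle.load(open("f0.pkl","rb"))
f=d["side"];P=cloud(f)
for n,uv in dict(table=(330,255),rack=(290,238),box=(395,177),small=(433,156),yellow=(455,200),hinged=(401,222),wax=(340,174),tub=(215,233),crate=(240,150),tape=(200,290)).items():
    print(n,P[uv[1],uv[0]].round(0))
im=f["image"]
c=cv2.resize(im[140:270,260:480],None,fx=3.6,fy=3.6,interpolation=cv2.INTER_CUBIC);cv2.imwrite("pics/b.png",c)
E
```

```text
table [420.  81.  -4.]
rack [518. 187.  37.]
box [ 606. -273.    5.]
small [ 633. -455.    0.]
yellow [ 427. -427.    4.]
hinged [ 402. -178.   71.]
wax [690. -82.  29.]
tub [651. 419.  22.]
crate [710. 249. 345.]
tape [457. 522.  56.]
```

View pics/b.png

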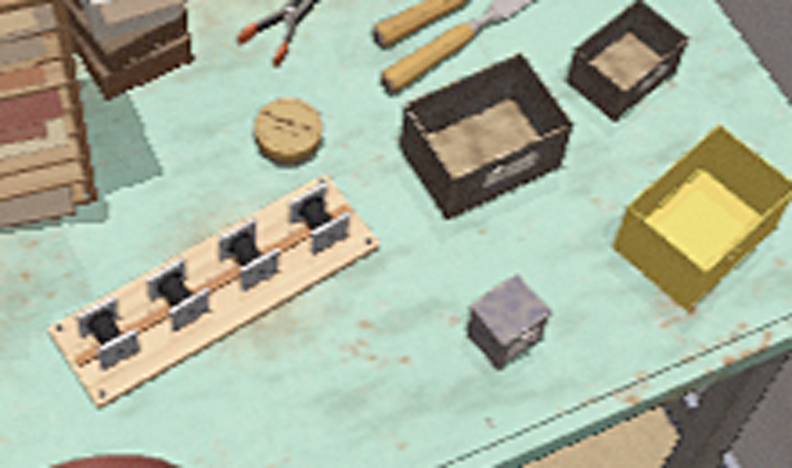

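```bash
cat > m.py <<'E'
from h import *
d=pickle.load(open("f0.pkl","rb"))
def crop2full(p,o=(260,140),s=3.6): return (np.array(p)+.5)/s-.5+np.array(o)
f=d["side"]
c=crop2full([(50,328),(100,405),(380,245),(327,178)])
W=ray(f,c,12);print("rack",W.round(1).tolist(),np.linalg.norm(W-np.roll(W,-1,0),axis=1).round(1),W.mean(0).round(1))
c=crop2full([(402,113),(444,180),(572,126),(522,56)])
B=ray(f,c,85);print("box",B.round(1).tolist(),np.linalg.norm(B-np.roll(B,-1,0),axis=1).round(1),B.mean(0).round(1))
# depth check: plate tops / rim by height
P=cloud(f)
def box(m): 
    q=P[m][:,:2].astype(np.float32); return cv2.minAreaRect(q)
x,y,z=P[...,0],P[...,1],P[...,2]
roi=(x>430)&(x<680)&(y>-80)&(y<280)
m=roi&(z>8)&(z<75); print("all rack",box(m),m.sum())
m=roi&(z>35)&(z<75); print(box(m),m.sum(), np.percentile(z[m],[5,50,95]))
for r in range(1):
    n,l,st,ce=cv2.connectedComponentsWithStats(m.astype(np.uint8))
    for i in range(1,n):
        if st[i,4]>8: print(ce[i].round(1),st[i,4],P[l==i].mean(0).round(1))
m=(x>480)&(x<720)&(y>-400)&(y<-150)&(z>70)&(z<100); print("rim",box(m),m.sum())
t=(x>430)&(x<500)&(y>0)&(y<60); print("table z",np.nanmedian(z[t]))
f=d["scene"];P=cloud(f)
cv2.imwrite("pics/c.png",cv2.resize(f["image"][140:250,260:430],None,fx=4.5,fy=4.5,interpolation=cv2.INTER_CUBIC))
E
python3 m.py
```

```text
rack [[579.9, 227.5, 12.0], [483.3, 212.9, 12.0], [530.2, -109.3, 12.0], [623.5, -94.5, 12.0]] [ 97.7 325.6  94.5 324.9] [554.2  59.2  12. ]
box [[622.5, -174.5, 85.0], [535.4, -176.7, 85.0], [538.8, -321.9, 85.0], [634.2, -317.5, 85.0]] [ 87.2 145.2  95.6 143.5] [ 582.7 -247.6   85. ]
all rack ((555.2054443359375, 99.67391204833984), (249.6337432861328, 359.20269775390625), 0.020545680075883865) 2246
((612.0042114257812, 72.63689422607422), (167.6866912841797, 294.3744201660156), 6.244007110595703) 592 [37.15901879 47.56197056 59.89137764]
[347.2 198.8] 129 [572.4 -55.9  48. ]
[273.5 199.1] 42 [674.9 186.4  56.7]
[327.8 209. ] 136 [563.   24.6  48. ]
[308.4 220.1] 137 [550.5 104.3  48. ]
[288.8 230.8] 144 [540.3 182.1  47.5]
rim ((586.4505004882812, -250.91348266601562), (104.72637176513672, 144.5210723876953), 3.8739590644836426) 265
table z 0.9323595233299271
```

```bash
sleep 0
```

Call:
play_rows(steps=[0, 0, -6.4, 0.034, -0.042, 0, -1, 0, 0, -6.4, 0.034, -0.042, 0, -1, 0, 0, -6.4, 0.034, -0.042, 0, -1, 0, 0, -6.4, 0.034, -0.042, 0, -1, 0, 0, -6.4, 0.034, -0.042, 0, -1, 0, 0, -6.4, 0.034, -0.042, 0, -1, 0, 0, -6.4, 0.034, -0.042, 0, -1, 0, 0, -6.4, 0.034, -0.042, 0, -1, 0, 0, -6.4, 0.034, -0.042, 0, -1, 0, 0, -6.4, 0.034, -0.042, 0, -1], grip_force=20)

```text
clock: 1.15
ee_pos: [496.7, 230.4, 215.0]
ee_rot: [-0.004, 0.998, 0.066, -0.002]
contact_force: [0.2, 0.1, 0.2]
finger_gap: 92.9
```

```bash
cat > look.py <<'E'
import sys
from h import *
from plant import status, viewer
from scipy.spatial.transform import Rotation as Ro
def st():
    s=status.sense();q=s["ee_rot"];M=Ro.from_quat([q[1],q[2],q[3],q[0]]).as_matrix()
    print("t",round(s["clock"],2),"tcp",s["ee_pos"].round(1),"xang",round(np.degrees(np.arctan2(M[1,0],M[0,0])),2),"z",M[:,2].round(3),"F",s["contact_force"].round(1),"gap",round(s["finger_gap"],2),"q",s["qpos"].round(2))
    return s
if __name__=="__main__":
    st()
    for n in sys.argv[2:]:
        f=viewer.grab_frame(n); pickle.dump(f,open(f"{sys.argv[1]}_{n}.pkl","wb")); cv2.imwrite(f"pics/{sys.argv[1]}_{n}.png",f["image"])
E
python3 look.py c1 wrist
```

```text
t 1.15 tcp [496.7 230.4 215. ] xang 7.6 z [-0.004  0.008 -1.   ] F [0.2 0.1 0.2] gap 92.89 q [-0.69  0.47  0.33  1.74 -0.19  0.96 -0.15]
```

View pics/c1_wrist.png

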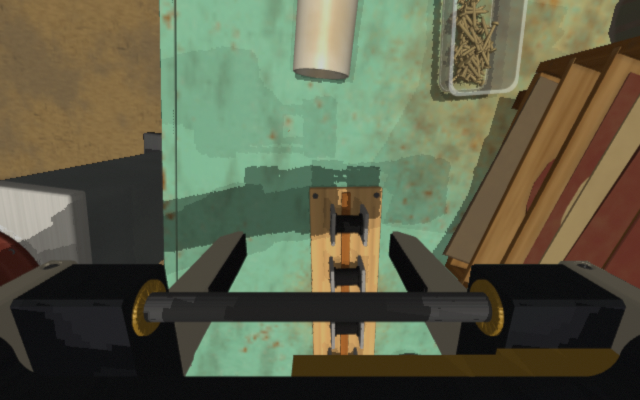

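The wrist view shows the rack end at rows 188 and mounts 1–3 at (349,225), (347,277) and (347,325). The crate is to the right at x > 445 px.

```bash
python3 - <<'E'
from h import *
f=pickle.load(open("c1_wrist.pkl","rb"))
P=cloud(f);x,y,z=P[...,0],P[...,1],P[...,2]
cv2.imwrite("pics/c1_z.png",cv2.resize(f["image"][180:360,290:400],None,fx=5,fy=3.3,interpolation=cv2.INTER_CUBIC))
# plates by height
m=(z>48)&(z<64)&(x>480)&(x<620)&(y>-60)&(y<260)
n,l,s,c=cv2.connectedComponentsWithStats(m.astype(np.uint8))
for i in range(1,n):
    if s[i,4]>8:
        q=P[l==i]; print(c[i].round(1),s[i].tolist(),q.mean(0).round(1),cv2.minAreaRect(q[:,:2].astype(np.float32)))
m=(z>8)&(z<20)&(x>460)&(x<640)&(y>-150)&(y<260)
print("board",cv2.minAreaRect(P[m][:,:2].astype(np.float32)))
for h in [(60,100),(100,150),(150,250),(250,400)]:
    for y0 in range(-60,260,40):
        m=(z>h[0])&(z<h[1])&(x>600)&(y>y0)&(y<y0+40)
        if m.sum(): print(h,y0,"min x",x[m].min().round())
E
```

```text
[333.1 228. ] [331, 212, 7, 34, 162] [521.9 181.3  54.7] ((523.4015502929688, 180.3184051513672), (7.978837490081787, 43.05792236328125), 7.948349475860596)
[365.1 228.1] [361, 212, 8, 34, 174] [561.6 186.5  54.7] ((561.2609252929688, 185.184326171875), (7.746431350708008, 42.59747314453125), 6.397019386291504)
[332.4 280. ] [330, 268, 7, 24, 100] [531.9 108.2  54.7] ((533.0927734375, 107.57683563232422), (7.701225280761719, 30.76603126525879), 11.396340370178223)
[362.7 279.9] [359, 268, 7, 24, 126] [571.7 113.5  54.3] ((571.269775390625, 112.43094635009766), (7.415107727050781, 34.3939208984375), 10.63560676574707)
[332.7 334.7] [331, 322, 6, 27, 114] [545.   22.1  55.2] ((546.4678344726562, 21.181415557861328), (7.505311965942383, 43.23340606689453), 8.520570755004883)
[361.1 334.9] [357, 322, 7, 27, 122] [584.9  26.7  54.6] ((583.7741088867188, 26.76612091064453), (7.624319076538086, 43.243858337402344), 10.03632640838623)
board ((555.4419555664062, 86.60694122314453), (100.17123413085938, 280.2210998535156), 8.403024673461914)
(60, 100) 140 min x 683.0
(60, 100) 180 min x 689.0
(60, 100) 220 min x 695.0
(100, 150) 180 min x 691.0
(100, 150) 220 min x 694.0
(150, 250) 180 min x 682.0
(150, 250) 220 min x 682.0
```

View pics/c1_z.png

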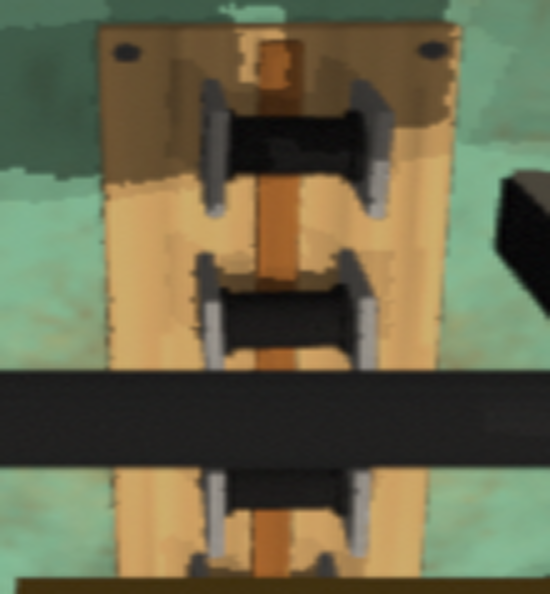

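Call:
play_rows(steps=[-0.4, -0.2, 0.5, 0.012, -0.012, -0.03, -1, 0, 0, 0, 0.012, -0.012, -0.03, -1, 0, 0, 0, 0.012, -0.012, -0.03, -1, 0, 0, 0, 0.012, -0.012, -0.02, -1, 0, 0, 0, 0, 0, -0.01, -1, 0, 0, 0, 0, 0, -0.01, -1, 0, 0, 0, 0, 0, 0, -1, 0, 0, 0, 0, 0, 0, -1, 0, 0, 0, 0, 0, 0, -1, 0, 0, 0, 0, 0, 0, -1])

```text
clock: 2.2
ee_pos: [554.1, 171.1, 83.4]
ee_rot: [0.002, 0.998, 0.061, 0.006]
contact_force: [-0.1, -0.4, 0.3]
finger_gap: 92.7
```

```bash
python3 look.py c2 wrist; python3 - <<'E'
from h import *
f=pickle.load(open("c2_wrist.pkl","rb"));P=cloud(f);x,y,z=P[...,0],P[...,1],P[...,2]
m=(z>48)&(z<64)&(x>480)&(x<620)&(y>-60)&(y<260)
n,l,s,c=cv2.connectedComponentsWithStats(m.astype(np.uint8))
for i in range(1,n):
    if s[i,4]>20:
        q=P[l==i]; print(c[i].round(1),s[i].tolist(),q.mean(0).round(1),cv2.minAreaRect(q[:,:2].astype(np.float32)))
E
```

```text
t 2.2 tcp [554.1 171.1  83.4] xang 7.03 z [ 0.012 -0.003 -1.   ] F [-0.1 -0.4  0.3] gap 92.72 q [-0.51  0.68  0.27  1.79 -0.26  0.69  0.02]
[277. 210.] [272, 181, 13, 59, 490] [522.5 181.   54.7] ((523.3392944335938, 179.83438110351562), (7.867721080780029, 44.001243591308594), 7.19997501373291)
[331.  210.4] [324, 181, 12, 59, 465] [562.  185.4  54.8] ((561.1658935546875, 184.42855834960938), (8.282570838928223, 44.204498291015625), 8.859543800354004)
[330.8 283.1] [327, 274, 8, 18, 117] [570.2 124.8  54.6] ((570.8422241210938, 121.23643493652344), (5.400123596191406, 16.49675941467285), 5.805980205535889)
[280.4 284.4] [277, 277, 8, 15, 105] [530.3 118.6  54.1] ((530.1943969726562, 116.87748718261719), (5.074686050415039, 11.709861755371094), 10.7048921585083)
[283.9 324.3] [281, 322, 7, 6, 37] [536.5  82.1  55.7] ((536.4623413085938, 81.98726654052734), (4.969725131988525, 6.127241134643555), 2.717142343521118)
[287.3 366.3] [284, 356, 8, 21, 135] [543.4  36.3  54. ] ((543.6673583984375, 32.65300369262695), (4.8677897453308105, 21.336566925048828), 9.691028594970703)
```

View pics/c2_wrist.png

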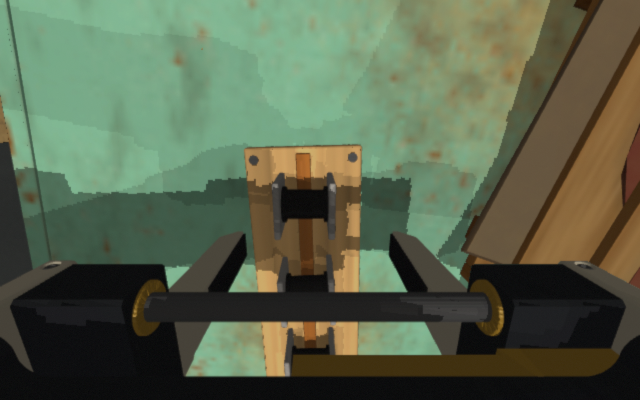

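Call:
play_rows(steps=[0.2, 0.7, 1.0, -0.012, 0.011, 0, -1, 0, 0, 0, 0, 0, 0, -1, 0, 0, 0, 0, 0, -0.03, -1, 0, 0, 0, 0, 0, -0.03, -1, 0, 0, 0, 0, 0, 0, -1, 0, 0, 0, 0, 0, 0, -1, 0, 0, 0, 0, 0, 0, -1, 0, 0, 0, 0, 0, 0, -1, 0, 0, 0, 0, 0, 0, -1, 0, 0, 0, 0, 0, 0, -1])

```text
clock: 3.25
ee_pos: [544.9, 187.0, 29.7]
ee_rot: [-0.003, 0.997, 0.073, 0.006]
contact_force: [0.3, 0.5, -0.5]
finger_gap: 93.0
```

```bash
python3 look.py c3
```

```text
t 3.25 tcp [544.9 187.   29.7] xang 8.34 z [ 0.011  0.007 -1.   ] F [ 0.3  0.5 -0.5] gap 93.01 q [-0.51  0.75  0.22  1.84 -0.29  0.57  0.05]
```

Call:
play_rows(steps=[-0.4, 0.6, 0, -0.0025, -0.0045, -0.009, -1, 0, 0, 0, 0, 0, 0, -1, 0, 0, 0, 0, 0, 0, -1, 0, 0, 0, 0, 0, 0, -1, 0, 0, 0, 0, 0, 0, -1, 0, 0, 0, 0, 0, 0, -1, 0, 0, 0, 0, 0, 0, -1, 0, 0, 0, 0, 0, 0, -1, 0, 0, 0, 0, 0, 0, -1, 0, 0, 0, 0, 0, 0, -1])

```text
clock: 4.25
ee_pos: [542.6, 182.1, 20.6]
ee_rot: [0.0, 0.997, 0.073, 0.0]
contact_force: [-0.7, -0.3, -1.0]
finger_gap: 92.9
```

```bash
python3 look.py c4; python3 look.py c4; python3 look.py c4
```

```text
t 4.25 tcp [542.6 182.1  20.6] xang 8.34 z [ 0.001 -0.    -1.   ] F [-0.7 -0.3 -1. ] gap 92.89 q [-0.5   0.77  0.22  1.84 -0.29  0.56  0.05]
t 4.25 tcp [542.6 182.1  20.6] xang 8.34 z [ 0.001 -0.    -1.   ] F [-0.7 -0.3 -1. ] gap 92.89 q [-0.5   0.77  0.22  1.84 -0.29  0.56  0.05]
t 4.25 tcp [542.6 182.1  20.6] xang 8.34 z [ 0.001 -0.    -1.   ] F [-0.7 -0.3 -1. ] gap 92.89 q [-0.5   0.77  0.22  1.84 -0.29  0.56  0.05]
```

Call:
play_rows(steps=[0, 0, 0, 0, 0, 0, -0.1, 0, 0, 0, 0, 0, 0, -0.1, 0, 0, 0, 0, 0, 0, -0.1, 0, 0, 0, 0, 0, 0, 1, 0, 0, 0, 0, 0, 0, 1, 0, 0, 0, 0, 0, 0, 1, 0, 0, 0, 0, 0, 0, 1, 0, 0, 0, 0, 0, 0, 1, 0, 0, 0, 0, 0, 0, 1, 0, 0, 0, 0, 0, 0, 1], grip_force=20)

```text
clock: 5.25
ee_pos: [542.6, 182.1, 20.6]
ee_rot: [0.0, 0.997, 0.073, 0.001]
contact_force: [0.1, 0.6, 0.1]
finger_gap: 44.9
```

```bash
python3 look.py c5
```

```text
t 5.25 tcp [542.6 182.1  20.6] xang 8.33 z [ 0.001 -0.    -1.   ] F [0.1 0.6 0.1] gap 44.85 q [-0.5   0.77  0.22  1.84 -0.29  0.56  0.05]
```

Call:
play_rows(steps=[0, 0, 0, 0, 0, 0, -0.5, 0, 0, 0, 0, 0, 0, -0.5, 0, 0, 0, 0, 0, 0, -0.5, 0, 0, 0, 0, 0, 0.03, -0.5, 0, 0, 0, 0, 0, 0.03, -0.5, 0, 0, 0, 0, 0, 0, -0.5, 0, 0, 0, 0.006, -0.04, 0, -0.5, 0, 0, 0, 0.006, -0.04, 0, -0.5, 0, 0, 0, 0, 0, 0, -0.5, 0, 0, 0, 0, 0, 0, -0.5])

```text
clock: 6.25
ee_pos: [552.7, 101.8, 79.8]
ee_rot: [-0.0, 0.997, 0.075, -0.001]
contact_force: [-0.0, 0.1, -1.3]
finger_gap: 70.1
```

```bash
python3 look.py c6 wrist; python3 - <<'E'
from h import *
f=pickle.load(open("c6_wrist.pkl","rb"));P=cloud(f);x,y,z=P[...,0],P[...,1],P[...,2]
m=(z>48)&(z<64)&(x>480)&(x<620)&(y>-100)&(y<260)
n,l,s,c=cv2.connectedComponentsWithStats(m.astype(np.uint8))
for i in range(1,n):
    if s[i,4]>20:
        q=P[l==i]; print(c[i].round(1),s[i].tolist(),q.mean(0).round(1),cv2.minAreaRect(q[:,:2].astype(np.float32)))
E
```

```text
t 6.25 tcp [552.7 101.8  79.8] xang 8.59 z [-0.003  0.    -1.   ] F [-0.   0.1 -1.3] gap 70.07 q [-0.38  0.67  0.25  1.83 -0.24  0.67  0.16]
[290.3 113.1] [286, 78, 13, 71, 650] [522.2 179.8  54.8] ((523.089111328125, 179.55520629882812), (7.613823890686035, 43.98800277709961), 6.653576850891113)
[350.9 114.1] [343, 80, 15, 70, 651] [561.5 185.1  54.9] ((560.8601684570312, 184.36744689941406), (8.485356330871582, 43.435638427734375), 6.528655052185059)
[292.3 225.1] [287, 197, 13, 58, 473] [533.2 102.2  54.8] ((533.854736328125, 100.927734375), (8.349088668823242, 43.36551284790039), 9.850253105163574)
[346.6 224. ] [340, 196, 12, 58, 451] [572.4 109.1  55. ] ((572.0298461914062, 107.72015380859375), (7.77867317199707, 43.15272521972656), 8.389884948730469)
[295.  331.7] [292, 322, 7, 21, 143] [547.1   9.4  55.5] ((547.0869750976562, 9.441621780395508), (5.044344902038574, 20.4536190032959), 6.563987731933594)
[343.9 331.6] [341, 322, 7, 21, 141] [587.   15.6  55.5] ((587.3557739257812, 15.524238586425781), (5.061192035675049, 21.674823760986328), 8.485201835632324)
```

View pics/c6_wrist.png

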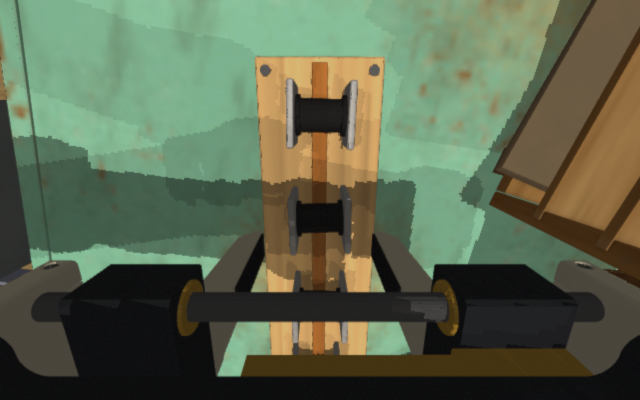

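Call:
play_rows(steps=[0, 0, -0.2, 0, 0.0025, 0, -0.5, 0, 0, 0, 0, 0, -0.03, -0.5, 0, 0, 0, 0, 0, -0.03, -0.5, 0, 0, 0, 0, 0, 0, -0.5, 0, 0, 0, 0, 0, 0, -0.1, 0, 0, 0, 0, 0, 0, -0.1, 0, 0, 0, 0, 0, 0, 1, 0, 0, 0, 0, 0, 0, 1, 0, 0, 0, 0, 0, 0, 1, 0, 0, 0, 0, 0, 0, 1])

```text
clock: 7.3
ee_pos: [554.3, 113.2, 21.9]
ee_rot: [-0.002, 0.997, 0.078, 0.002]
contact_force: [0.1, 0.5, -1.4]
finger_gap: 44.8
```

```bash
python3 look.py c7
```

```text
t 7.3 tcp [554.3 113.2  21.9] xang 8.99 z [ 0.004  0.005 -1.   ] F [ 0.1  0.5 -1.4] gap 44.82 q [-0.37  0.75  0.2   1.86 -0.28  0.55  0.18]
```

Call:
play_rows(steps=[0, 0, 0, 0, 0, 0, -0.5, 0, 0, 0, 0, 0, 0, -0.5, 0, 0, 0, 0, 0, 0.03, -0.5, 0, 0, 0, 0, 0, 0.03, -0.5, 0, 0, -0.6, 0, 0, 0, -0.5, 0, 0, 0, 0.005, -0.042, 0, -0.5, 0, 0, 0, 0.005, -0.042, 0, -0.5, 0, 0, 0, 0, 0, 0, -0.5, 0, 0, 0, 0, 0, 0, -0.5, 0, 0, 0, 0, 0, 0, -0.5])

```text
clock: 8.3
ee_pos: [563.7, 28.3, 82.0]
ee_rot: [-0.003, 0.997, 0.074, 0.001]
contact_force: [-0.1, 0.1, 0.0]
finger_gap: 69.9
```

```bash
cat > mt.py <<'E'
from h import *
import sys
f=pickle.load(open(sys.argv[1]+"_wrist.pkl","rb"));P=cloud(f);x,y,z=P[...,0],P[...,1],P[...,2]
m=(z>48)&(z<64)&(x>480)&(x<640)&(y>-140)&(y<260)
n,l,s,c=cv2.connectedComponentsWithStats(m.astype(np.uint8))
for i in range(1,n):
    if s[i,4]>20:
        q=P[l==i]; r=cv2.minAreaRect(q[:,:2].astype(np.float32));print(c[i].round(),s[i].tolist(),np.round(r[0],1),np.round(r[1],1),round(r[2],1))
E
python3 look.py c8 wrist; python3 mt.py c8
```

```text
t 8.3 tcp [563.7  28.3  82. ] xang 8.48 z [ 0.002  0.006 -1.   ] F [-0.1  0.1  0. ] gap 69.94 q [-0.23  0.66  0.23  1.83 -0.24  0.67  0.29]
[286.  14.] [282, 0, 10, 29, 260] [523.4 165.1] [ 5.3 15.9] 7.2
[353.  14.] [345, 0, 14, 32, 285] [563.9 170.9] [ 6.9 17.7] 16.5
[352. 121.] [344, 87, 14, 68, 626] [573.9 107.5] [ 8.3 43.1] 10.1
[292. 121.] [287, 88, 14, 68, 597] [536.  101.1] [ 8.3 43.3] 10.2
[293. 233.] [289, 205, 12, 58, 451] [546.7  20.4] [ 8. 44.] 7.5
[346. 233.] [339, 205, 13, 58, 458] [584.4  26. ] [ 8.4 43.9] 7.1
[291. 334.] [288, 322, 10, 27, 189] [556.1 -68.5] [ 7.1 26.7] 6.7
[339. 334.] [333, 322, 10, 27, 188] [593.9 -63. ] [ 7.2 27. ] 10.4
```

Call:
play_rows(steps=[-0.3, 0, 0, 0.002, -0.005, 0, -0.5, 0, 0, 0, 0, 0, 0, -0.5, 0, 0, 0, 0, 0, -0.02, -0.5, 0, 0, 0, 0, 0, -0.02, -0.5, 0, 0, 0, 0, 0, -0.02, -0.5, 0, 0, 0, 0, 0, 0, -0.5, 0, 0, 0, 0, 0, 0, -0.5, 0, 0, 0, 0, 0, 0, -0.5, 0, 0, 0, 0, 0, 0, -0.5, 0, 0, 0, 0, 0, 0, -0.5])

```text
clock: 9.35
ee_pos: [568.2, 31.5, 22.7]
ee_rot: [-0.002, 0.997, 0.08, 0.004]
contact_force: [-0.1, 0.1, -0.0]
finger_gap: 69.6
```

```bash
python3 look.py c9
```

```text
t 9.35 tcp [568.2  31.5  22.7] xang 9.18 z [ 0.008  0.005 -1.   ] F [-0.1  0.1 -0. ] gap 69.62 q [-0.21  0.75  0.19  1.86 -0.26  0.55  0.32]
```

Call:
play_rows(steps=[-0.3, 0.4, -0.8, -0.0027, -0.0083, -0.002, -0.5, 0, 0, 0, 0, 0, 0, -0.5, 0, 0, 0, 0, 0, 0, -0.5, 0, 0, 0, 0, 0, 0, -0.1, 0, 0, 0, 0, 0, 0, -0.1, 0, 0, 0, 0, 0, 0, 1, 0, 0, 0, 0, 0, 0, 1, 0, 0, 0, 0, 0, 0, 1, 0, 0, 0, 0, 0, 0, 1, 0, 0, 0, 0, 0, 0, 1])

```text
clock: 10.35
ee_pos: [566.0, 22.1, 22.0]
ee_rot: [0.001, 0.997, 0.072, 0.001]
contact_force: [-0.4, -0.0, -0.0]
finger_gap: 37.3
```

```bash
python3 look.py c10
```

```text
t 10.35 tcp [566.   22.1  22. ] xang 8.28 z [ 0.003 -0.001 -1.   ] F [-0.4 -0.  -0. ] gap 37.31 q [-0.21  0.76  0.2   1.86 -0.26  0.55  0.31]
```

Call:
play_rows(steps=[0, 0, 0, 0, 0, 0, -0.5, 0, 0, 0, 0, 0, 0, -0.5, 0, 0, 0, 0, 0, 0.03, -0.5, 0, 0, 0, 0, 0, 0.03, -0.5, 0, 0, 0, 0, 0, 0, -0.5, 0, 0, 0, 0.0055, -0.038, 0, -0.5, 0, 0, 0, 0.0055, -0.038, 0, -0.5, 0, 0, 0, 0, 0, 0, -0.5, 0, 0, 0, 0, 0, 0, -0.5, 0, 0, 0, 0, 0, 0, -0.5])

```text
clock: 11.35
ee_pos: [575.5, -52.8, 80.2]
ee_rot: [-0.001, 0.997, 0.075, -0.001]
contact_force: [-1.0, -0.7, 0.1]
finger_gap: 69.6
```

```bash
python3 look.py c11 wrist; python3 mt.py c11
```

```text
t 11.35 tcp [575.5 -52.8  80.2] xang 8.57 z [-0.002  0.001 -1.   ] F [-1.  -0.7  0.1] gap 69.65 q [-0.09  0.68  0.23  1.79 -0.22  0.7   0.41]
[290.  11.] [285, 0, 11, 23, 197] [537.2  84.3] [ 5.6 10.8] 10.1
[358.  10.] [353, 0, 11, 23, 201] [578.2  90.6] [ 5.8 10.7] 8.4
[289. 120.] [284, 86, 14, 69, 630] [545.5  20.4] [ 8.3 43.5] 7.3
[349. 120.] [341, 86, 14, 70, 633] [583.3  25.7] [ 8.2 44.1] 9.9
[289. 233.] [284, 205, 12, 58, 463] [554.8 -60.7] [ 7.8 44.6] 8.7
[342. 233.] [335, 205, 13, 58, 454] [592.7 -55. ] [ 8.1 43.6] 7.8
```

View pics/c11_wrist.png

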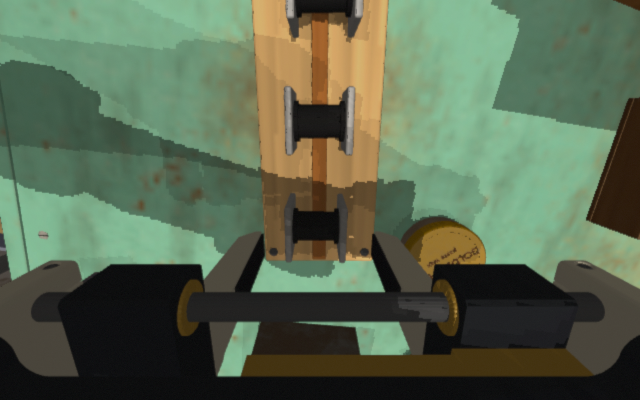

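Call:
play_rows(steps=[0, 0, 0, -0.003, -0.009, 0, -0.5, 0, 0, 0, 0, 0, 0, -0.5, 0, 0, 0, 0, 0, -0.02, -0.5, 0, 0, 0, 0, 0, -0.02, -0.5, 0, 0, 0, 0, 0, -0.02, -0.5, 0, 0, 0, 0, 0, 0, -0.5, 0, 0, 0, 0, 0, 0, -0.5, 0, 0, 0, 0, 0, 0, -0.5, 0, 0, 0, 0, 0, 0, -0.5, 0, 0, 0, 0, 0, 0, -0.5])

```text
clock: 12.4
ee_pos: [574.4, -56.0, 21.5]
ee_rot: [-0.002, 0.997, 0.079, 0.002]
contact_force: [-0.5, -0.0, -0.4]
finger_gap: 69.7
```

```bash
python3 look.py c12
```

```text
t 12.4 tcp [574.4 -56.   21.5] xang 9.11 z [ 0.004  0.005 -1.   ] F [-0.5 -0.  -0.4] gap 69.73 q [-0.05  0.77  0.19  1.83 -0.25  0.57  0.45]
```

Call:
play_rows(steps=[-0.3, 0.2, -0.8, -0.0006, -0.002, -0.0015, -0.5, 0, 0, 0, 0, 0, 0, -0.5, 0, 0, 0, 0, 0, 0, -0.1, 0, 0, 0, 0, 0, 0, -0.1, 0, 0, 0, 0, 0, 0, 1, 0, 0, 0, 0, 0, 0, 1, 0, 0, 0, 0, 0, 0, 1, 0, 0, 0, 0, 0, 0, 1, 0, 0, 0, 0, 0, 0, 1, 0, 0, 0, 0, 0, 0, 1])

```text
clock: 13.4
ee_pos: [574.6, -58.3, 21.2]
ee_rot: [0.001, 0.997, 0.072, 0.001]
contact_force: [0.3, -0.6, 0.9]
finger_gap: 37.0
```

```bash
python3 look.py c13
```

```text
t 13.4 tcp [574.6 -58.3  21.2] xang 8.24 z [ 0.003 -0.001 -1.   ] F [ 0.3 -0.6  0.9] gap 36.97 q [-0.06  0.77  0.2   1.83 -0.25  0.57  0.44]
```

Call:
play_rows(steps=[0, 0, 0, 0, 0, 0.02, 1, 0, 0, 0, 0, 0, 0.035, 1, 0, 0, 0, 0, 0, 0.035, 1, 0, 0, 0, 0, 0, 0.03, 1, 0, 0, 0, 0, 0, 0, 1, 0, 0, -2.3, 0.002, -0.035, 0, 1, 0, 0, -2.3, 0.002, -0.035, 0, 1, 0, 0, 0, 0.002, -0.035, 0, 1, 0, 0, 0, 0, 0, 0, 1, 0, 0, 0, 0, 0, 0, 1])

```text
clock: 14.4
ee_pos: [574.6, -162.8, 138.0]
ee_rot: [-0.002, 0.999, 0.032, -0.006]
contact_force: [-0.3, 1.4, -1.4]
finger_gap: 36.6
```

```bash
python3 look.py c14 side wrist
```

```text
t 14.4 tcp [ 574.6 -162.8  138. ] xang 3.71 z [-0.011  0.004 -1.   ] F [-0.3  1.4 -1.4] gap 36.6 q [ 0.07  0.64  0.27  1.67 -0.21  0.87  0.5 ]
```

View pics/c14_side.png

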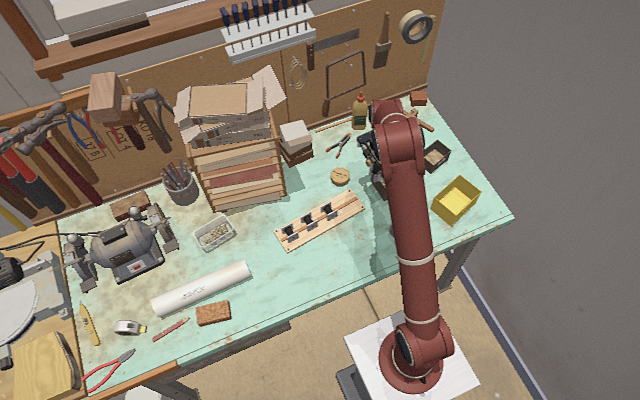

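View pics/c14_wrist.png

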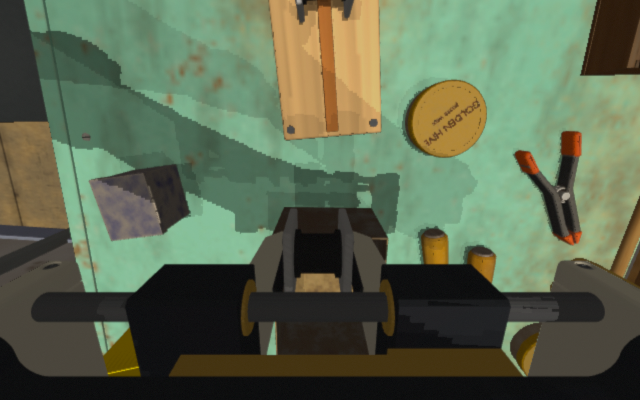

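The mount is held, three mounts remain in the rack, and the box's near rim shows at row about 208, columns 275–387, in the wrist view.

```bash
python3 - <<'E'
from h import *
f=pickle.load(open("c14_wrist.pkl","rb"));P=cloud(f);x,y,z=P[...,0],P[...,1],P[...,2]
m=(z>70)&(z<92)&(x>500)&(x<680)&(y<-150)&(y>-360)
print(m.sum(),cv2.minAreaRect(P[m][:,:2].astype(np.float32)))
v,u=np.nonzero(m); print(u.min(),u.max(),v.min(),v.max())
for r in range(204,264,4):
    q=np.nonzero(m[r])[0]
    if len(q): print(r,q.min(),q.max(),P[r,q.min()].round(0),P[r,q.max()].round(0))
print(ray(f,[(282,208),(375,208)],85).round(1))
E
```

```text
645 ((588.0302124023438, -250.41720581054688), (99.92110443115234, 140.1263885498047), 3.0852103233337402)
272 388 230 354
232 273 384 [ 534. -184.   75.] [ 633. -178.   73.]
236 368 387 [ 617. -179.   83.] [ 634. -179.   80.]
240 382 387 [ 633. -187.   71.] [ 633. -180.   86.]
244 382 387 [ 633. -191.   72.] [ 634. -184.   85.]
248 382 387 [ 633. -194.   73.] [ 634. -188.   85.]
252 381 386 [ 634. -199.   70.] [ 634. -192.   86.]
256 382 386 [ 634. -201.   75.] [ 634. -196.   85.]
260 384 386 [ 634. -200.   84.] [ 635. -199.   86.]
[[ 543.  -158.2   85. ]
 [ 619.6 -153.    85. ]]
```

Call:
play_rows(steps=[0, 0, 0, 0, 0, 0, 1, -0.2, -0.6, 0, 0.004, -0.028, 0, 1, 0, 0, 0, 0.004, -0.028, 0, 1, 0, 0, 0, 0.004, -0.028, 0, 1, 0, 0, 0, 0.004, -0.028, 0, 1, 0, 0, 0, 0, 0, 0, 1, 0, 0, 0, 0, 0, 0, 1, 0, 0, 0, 0, 0, 0, 1, 0, 0, 0, 0, 0, 0, 1, 0, 0, 0, 0, 0, 0, 1])

```text
clock: 15.5
ee_pos: [593.3, -259.8, 135.5]
ee_rot: [-0.006, 0.999, 0.045, -0.002]
contact_force: [-0.1, -0.2, -1.4]
finger_gap: 36.5
```

```bash
python3 look.py c15
```

```text
t 15.5 tcp [ 593.3 -259.8  135.5] xang 5.17 z [-0.004  0.011 -1.   ] F [-0.1 -0.2 -1.4] gap 36.46 q [ 0.24  0.71  0.25  1.53 -0.21  0.94  0.65]
```

Call:
play_rows(steps=[-0.6, -0.2, -2.0, -0.002, -0.026, 0, 1, 0, 0, 0, 0, 0, 0, 1, 0, 0, 0, 0, 0, -0.02, 1, 0, 0, 0, 0, 0, -0.018, 1, 0, 0, 0, 0, 0, 0, 1, 0, 0, 0, 0, 0, 0, 1, 0, 0, 0, 0, 0, 0, 1, 0, 0, 0, 0, 0, 0, 1, 0, 0, 0, 0, 0, 0, 1, 0, 0, 0, 0, 0, 0, 1])

```text
clock: 16.5
ee_pos: [593.6, -288.4, 101.3]
ee_rot: [0.002, 1.0, 0.027, 0.003]
contact_force: [0.9, -0.6, -0.7]
finger_gap: 36.7
```

```bash
python3 look.py c16 wrist
```

```text
t 16.5 tcp [ 593.6 -288.4  101.3] xang 3.07 z [ 0.007 -0.004 -1.   ] F [ 0.9 -0.6 -0.7] gap 36.67 q [ 0.28  0.76  0.25  1.53 -0.23  0.87  0.66]
```

View pics/c16_wrist.png

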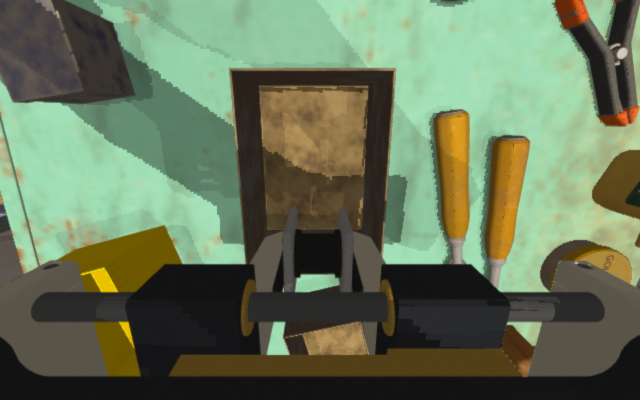

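The mount hangs over the far half of the box mouth. I'll nudge it to the target, lower it slightly and release.

Call:
play_rows(steps=[0.2, 0.3, 0, -0.0035, 0.004, -0.008, 1, 0, 0, 0, 0, 0, 0, 1, 0, 0, 0, 0, 0, 0, 1, 0, 0, 0, 0, 0, 0, -0.3, 0, 0, 0, 0, 0, 0, -0.3, 0, 0, 0, 0, 0, 0, -0.3, 0, 0, 0, 0, 0, 0, -0.3, 0, 0, 0, 0, 0, 0.03, -0.3, 0, 0, 0, 0, 0, 0.03, -0.3, 0, 0, 0, 0, 0, 0, -0.3])

```text
clock: 17.55
ee_pos: [589.8, -284.2, 154.5]
ee_rot: [0.0, 1.0, 0.027, 0.0]
contact_force: [0.3, 0.1, 0.2]
finger_gap: 60.7
```

```bash
python3 look.py c17 wrist
```

```text
t 17.55 tcp [ 589.8 -284.2  154.5] xang 3.07 z [ 0.001  0.    -1.   ] F [0.3 0.1 0.2] gap 60.68 q [ 0.26  0.69  0.27  1.49 -0.21  0.98  0.65]
```

View pics/c17_wrist.png

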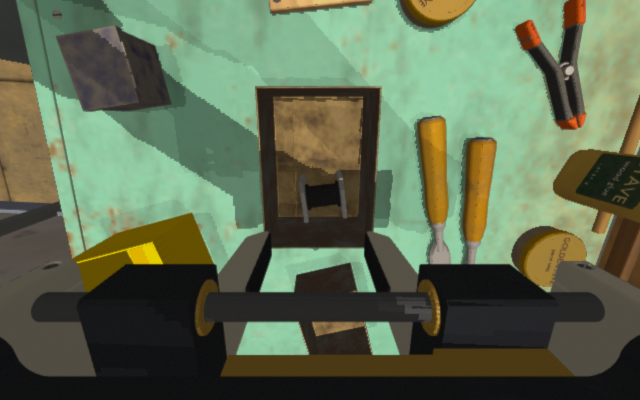

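Call:
play_rows(steps=[0, 0, 0, -0.003, 0.04, 0, -0.5, 0, 0, 1, -0.003, 0.04, 0, -0.5, 0, 0, 1, -0.003, 0.04, 0, -0.5, 0, 0, 1, -0.003, 0.04, 0, -0.5, 0, 0, 1, -0.003, 0.04, -0.02, -0.5, 0, 0, 1, -0.003, 0.04, -0.02, -0.5, 0, 0, 0, -0.003, 0.03, -0.02, -0.5, 0, 0, 0, -0.003, 0.02, 0, -0.5, 0, 0, 0, 0, 0, 0, -0.5, 0, 0, 0, 0, 0, 0, -0.5])

```text
clock: 18.6
ee_pos: [554.4, 15.3, 80.9]
ee_rot: [0.0, 0.997, 0.071, -0.008]
contact_force: [-0.3, -0.8, -0.4]
finger_gap: 69.3
```

```bash
python3 look.py c18 wrist; python3 mt.py c18
```

```text
t 18.6 tcp [554.4  15.3  80.9] xang 8.1 z [-0.016 -0.001 -1.   ] F [-0.3 -0.8 -0.4] gap 69.31 q [-0.22  0.66  0.24  1.84 -0.23  0.68  0.3 ]
[304.   3.] [300, 0, 8, 7, 52] [524.3 157.8] [4.6 1.5] 4.6
[371.   3.] [367, 0, 10, 9, 65] [564.2 163.4] [2.8 5.2] 74.3
[370. 102.] [361, 66, 16, 72, 699] [573.6 107.4] [ 8.1 43.7] 8.8
[308. 103.] [303, 68, 14, 71, 611] [535.9 101.2] [ 8.1 43.2] 9.9
[307. 219.] [302, 190, 12, 59, 462] [545.1  20.7] [ 7.9 43.9] 8.6
[361. 219.] [354, 190, 13, 59, 500] [583.1  26.4] [ 7.9 43.5] 8.0
```

Call:
play_rows(steps=[0, -0.8, 0, 0.008, 0.003, 0, -0.5, 0, 0, 0, 0, 0, 0, -0.5, 0, 0, 0, 0, 0, 0, -0.5, 0, 0, 0, 0, 0, 0, -0.5, 0, 0, 0, 0, 0, 0, -0.5, 0, 0, 0, 0, 0, 0, -0.5, 0, 0, 0, 0, 0, -0.01, -0.5, 0, 0, 0, 0, 0, -0.01, -0.5, 0, 0, 0, 0, 0, 0, -0.5, 0, 0, 0, 0, 0, 0, -0.5])

```text
clock: 19.65
ee_pos: [564.6, 11.1, 60.2]
ee_rot: [0.002, 0.998, 0.065, 0.001]
contact_force: [-0.4, 0.4, -0.3]
finger_gap: 69.6
```

```bash
python3 look.py c19
```

```text
t 19.65 tcp [564.6  11.1  60.2] xang 7.49 z [ 0.003 -0.004 -1.   ] F [-0.4  0.4 -0.3] gap 69.62 q [-0.21  0.7   0.23  1.84 -0.25  0.63  0.3 ]
```

Call:
play_rows(steps=[0.2, 0.2, 0.7, -0.0005, 0.012, 0, -0.5, 0, 0, 0, 0, 0, 0, -0.5, 0, 0, 0, 0, 0, -0.013, -0.5, 0, 0, 0, 0, 0, -0.013, -0.5, 0, 0, 0, 0, 0, -0.013, -0.5, 0, 0, 0, 0, 0, 0, -0.5, 0, 0, 0, 0, 0, 0, -0.5, 0, 0, 0, 0, 0, 0, -0.5, 0, 0, 0, 0, 0, 0, -0.5, 0, 0, 0, 0, 0, 0, -0.5])

```text
clock: 20.65
ee_pos: [563.9, 24.2, 17.2]
ee_rot: [0.0, 0.997, 0.072, -0.001]
contact_force: [0.3, -0.3, -0.4]
finger_gap: 69.7
```

```bash
python3 look.py c20
```

```text
t 20.65 tcp [563.9  24.2  17.2] xang 8.27 z [-0.002 -0.001 -1.   ] F [ 0.3 -0.3 -0.4] gap 69.72 q [-0.21  0.76  0.2   1.86 -0.27  0.54  0.31]
```

Well centred. I'll raise by 4 mm, then grip and lift.

Call:
play_rows(steps=[0, 0, 0, 0, -0.0005, 0.004, -0.5, 0, 0, 0, 0, 0, 0, -0.1, 0, 0, 0, 0, 0, 0, -0.1, 0, 0, 0, 0, 0, 0, 1, 0, 0, 0, 0, 0, 0, 1, 0, 0, 0, 0, 0, 0, 1, 0, 0, 0, 0, 0, 0, 1, 0, 0, 0, 0, 0, 0, 1, 0, 0, 0, 0, 0, 0.02, 1, 0, 0, 0, 0, 0, 0.03, 1])

```text
clock: 21.65
ee_pos: [560.7, 23.8, 69.7]
ee_rot: [0.0, 0.997, 0.072, -0.005]
contact_force: [0.4, 0.0, -0.9]
finger_gap: 36.6
```

Call:
play_rows(steps=[0, 0, 0, 0, 0, 0.035, 1, 0, 0, 0, 0, 0, 0.02, 1, 0, 0, 0, 0, 0, 0, 1, 0, 0, -1, 0.002, -0.035, 0, 1, 0, 0, -1, 0.002, -0.035, 0, 1, 0, 0, -1, 0.002, -0.035, 0, 1, 0, 0, -1, 0.002, -0.035, 0, 1, 0, 0, -1, 0.002, -0.035, 0, 1, 0, 0, 0, 0, 0, 0, 1, 0, 0, 0, 0, 0, 0, 1])

```text
clock: 22.65
ee_pos: [566.2, -153.3, 118.9]
ee_rot: [-0.003, 1.0, 0.03, -0.009]
contact_force: [-0.2, 0.8, -1.6]
finger_gap: 36.7
```

```bash
python3 look.py c21 wrist
```

```text
t 22.65 tcp [ 566.2 -153.3  118.9] xang 3.42 z [-0.019  0.004 -1.   ] F [-0.2  0.8 -1.6] gap 36.67 q [ 0.06  0.65  0.27  1.72 -0.22  0.83  0.49]
```

View pics/c21_wrist.png

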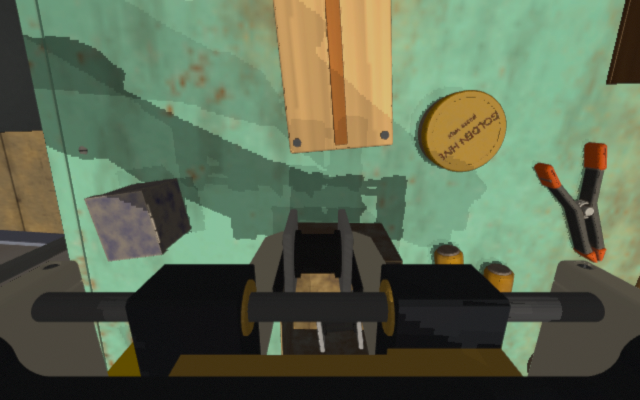

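Call:
play_rows(steps=[0, -0.9, 0, 0.006, -0.015, 0.005, 1, 0, 0, 0, 0.007, -0.025, 0, 1, 0, 0, 0, 0.007, -0.025, 0, 1, 0, 0, 0, 0, 0, 0, 1, 0, 0, 0, 0, 0, 0, 1, 0, 0, 0, 0, 0, 0, 1, 0, 0, 0, 0, 0, 0, 1, 0, 0, 0, 0, 0, 0, 1, 0, 0, 0, 0, 0, 0, 1, 0, 0, 0, 0, 0, 0, 1])

```text
clock: 23.7
ee_pos: [588.2, -212.3, 123.1]
ee_rot: [-0.004, 0.999, 0.038, -0.001]
contact_force: [0.2, 0.6, -0.9]
finger_gap: 36.8
```

```bash
python3 look.py c22
```

```text
t 23.7 tcp [ 588.2 -212.3  123.1] xang 4.35 z [-0.003  0.009 -1.   ] F [ 0.2  0.6 -0.9] gap 36.77 q [ 0.16  0.69  0.26  1.61 -0.22  0.88  0.58]
```

Call:
play_rows(steps=[-0.5, -0.1, -1.2, -0.002, -0.006, 0, 1, 0, 0, 0, 0, 0, -0.014, 1, 0, 0, 0, 0, 0, -0.014, 1, 0, 0, 0, 0, 0, 0, 1, 0, 0, 0, 0, 0, 0, 1, 0, 0, 0, 0, 0, 0, 1, 0, 0, 0, 0, 0, 0, 1, 0, 0, 0, 0, 0, 0, 1, 0, 0, 0, 0, 0, 0, 1, 0, 0, 0, 0, 0, 0, 1])

```text
clock: 24.7
ee_pos: [586.3, -219.2, 93.7]
ee_rot: [0.001, 1.0, 0.026, 0.0]
contact_force: [0.3, 0.5, -0.8]
finger_gap: 36.9
```

```bash
python3 look.py c23 wrist
```

```text
t 24.7 tcp [ 586.3 -219.2   93.7] xang 3.01 z [ 0.001 -0.002 -1.   ] F [ 0.3  0.5 -0.8] gap 36.86 q [ 0.17  0.72  0.26  1.64 -0.23  0.81  0.58]
```

View pics/c23_wrist.png

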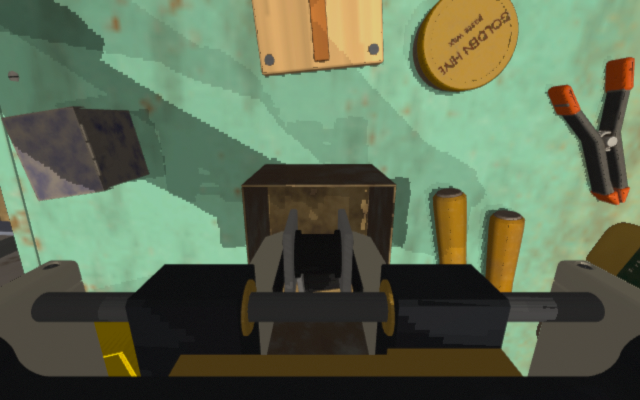

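It's over the near half of the box. Releasing now, then up and away.

Call:
play_rows(steps=[0, 0, 0, 0, 0, 0, -0.3, 0, 0, 0, 0, 0, 0, -0.3, 0, 0, 0, 0, 0, 0, -0.3, 0, 0, 0, 0, 0, 0, -0.3, 0, 0, 0, 0, 0, 0, -0.3, 0, 0, 0, 0, 0, 0.03, -0.3, 0, 0, 0, 0, 0, 0.04, -0.3, 0, 0, 0, 0, 0, 0.04, -0.3, 0, 0, 0, 0, 0, 0, -0.3, 0, 0, 0, 0, 0, 0, -0.3])

```text
clock: 25.75
ee_pos: [585.5, -218.9, 207.4]
ee_rot: [0.001, 1.0, 0.026, -0.0]
contact_force: [0.1, 0.5, 0.2]
finger_gap: 60.5
```

Call:
play_rows(steps=[0, 0, 0, 0, 0, 0, -0.3, 0, 0, 0, -0.01, -0.035, 0.01, -0.3, 0, 0, 0, -0.01, -0.035, 0.01, -0.3, 0, 0, 0, -0.01, -0.035, 0.01, -0.3, 0, 0, 0, -0.01, -0.035, 0, -0.3, 0, 0, 0, 0, 0, 0, -0.3, 0, 0, 0, 0, 0, 0, -0.3, 0, 0, 0, 0, 0, 0, -0.3, 0, 0, 0, 0, 0, 0, -0.3, 0, 0, 0, 0, 0, 0, -0.3])

```text
clock: 26.75
ee_pos: [541.1, -353.8, 224.9]
ee_rot: [-0.007, 0.999, 0.031, -0.01]
contact_force: [0.3, 0.4, -0.9]
finger_gap: 60.1
```

```bash
python3 look.py c25 wrist side; python3 mt.py c25
```

```text
t 26.75 tcp [ 541.1 -353.8  224.9] xang 3.57 z [-0.02   0.014 -1.   ] F [ 0.3  0.4 -0.9] gap 60.06 q [ 0.38  0.63  0.3   1.41 -0.19  1.16  0.77]
```

View pics/c25_wrist.png

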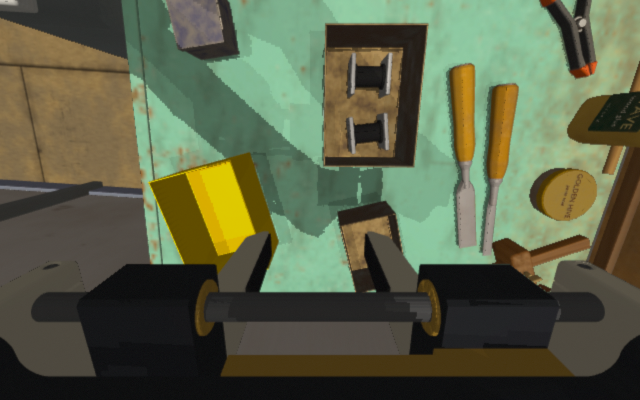

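View pics/c25_side.png

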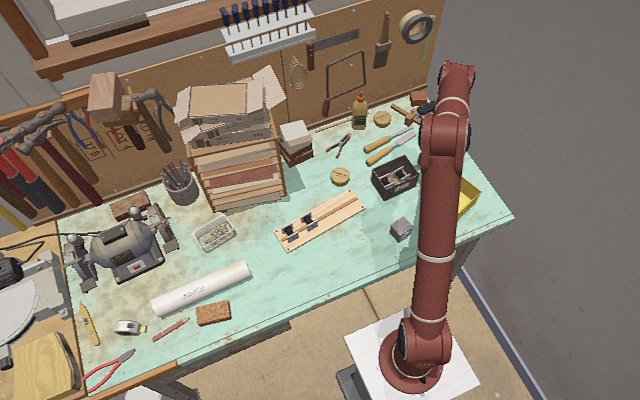

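Both soft mounts (wrist view, (370,78) and (366,131)) lie in the grey box. The firm ones still stand at (289,232) and (308,220) in the side view, and the tins and tub haven't moved.

```bash
python3 - <<'E'
from plant import ctrl,status
print(abs(status.sense()["qvel"]).max()); print(ctrl.hand_in())
E
```

```text
0.009110488897717268
the job is handed in; nothing more can be done
None
```

I squeezed all four mounts at 20 N. The ones in places 3 and 4 were soft, so I put both in the larger grey box. The two firm ones are still standing in places 1 and 2.

| Place | Gap under 20 N | Result |
|---|---|---|
| 1 | 44.9 mm | firm, left in the rack |
| 2 | 44.8 mm | firm, left in the rack |
| 3 | 37.3 mm | soft, in the box |
| 4 | 37.0 mm | soft, in the box |

- **Last pictures:** both soft mounts lie on the floor of the box. The wax tin, screw tub and hinged tin look untouched, and the gripper is clear of everything.
- **Time and force:** I handed in at about 27 s. The wrist force readings, taken between moves, stayed within a few newtons.
- **Mount 2:** the arm drifted about 9 mm along the rack before I squeezed it, so the pads were off-centre. The reading was still clearly firm, and I did not repeat it. The squeeze also moved that mount about 2 mm sideways, but it stayed upright in its place.

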